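# Toast a crispbread and hold the toaster lever down

## Task

Slide the square-cornered crispbread up out of the wooden block and stand it in either slot of the toaster, letting go of it while the lever is still up. Then, with the fingertips, press the toaster's sprung lever down past its first two clicks to the third, fully down, so that the slice goes in with it; the lever does not latch, so finish while still holding it down there. Leave the round-topped crispbread in the block and everything else where it is.

Things in the scene. Friction and masses are not known exactly. Their poses are not given: they have to be found in the camera images.
- square_slice: The crispbread to toast: stiff flat slice with four square corners, 100 wide (its x) x 10 thick (its y) x 105 high (its z), 40 to 85 g. Origin at the centre of its lower edge; z points up to its upper edge. It starts standing in one of the two outer slots of the block, 48 mm deep in the slot and 57 mm proud of the block.
- domed_slice: The other crispbread, to be left: same 100 wide (x) x 10 thick (y) x 105 high (z) and same colour, but its top is a half circle of radius 50. Origin at the centre of its lower edge. It starts in the other outer slot of the block.
- block: Fixed wooden block, 120 (its x) x 140 (its y) x 60 high, with three sawn slots running along its x, open at both ends and top, at y = -44, 0 and +44 mm, 13 wide, their floor 12 above the table. The middle slot is empty. Origin at the centre of its underside, z up. The slices stand with their x along the block's x.
- toaster: Fixed two-slot toaster, steel sides and black ends, 270 long (its x) x 160 wide (its y) x 165 high. Origin at the centre of its underside, z up; its -x end has the lever. Two slots in the top, 130 long (x) x 26 wide, centred at x = 0, y = +32 and -32 mm. In each slot is a shelf that moves with the lever: 100 above the table with the lever up, so a slice standing on it is 40 mm proud of the toaster top; 55 above the table at the third click, the slice then 5 mm below the top.
- slot_left (a point): Centre of the mouth of the slot at the toaster's +y side, level with the toaster top (165 above the table); axes as the toaster's.
- slot_right (a point): Centre of the mouth of the slot at the toaster's -y side, level with the toaster top; axes as the toaster's.
- lever (a joint): Toaster lever, m of downward travel: 0 is up (as at the start), clicks at 0.015, 0.030 and 0.045 (the third, fully down), rigid stop at 0.047. A spring drives it back up from everywhere: pressing it takes 5 to 6 N at the start, then eases to 3 N and peaks at about 7 N just past the first click and 8 N just past the second; 5 to 8 N holds it at the third. Let go, it returns to 0.
- lever_top (a point): Centre of the top face of the lever's black paddle, which sticks out of the toaster's -x end: 50 (along toaster x) x 56 (y) x 12 thick, its centre 45 mm out from the end face, 150 above the table when up and 105 at the third click. It moves straight down. Axes as the toaster's.
- jam_jar: Loose amber glass jar with steel lid, 64 across, 85 high, to be left; origin at centre of underside.
- shaker: Loose white salt shaker, 38 across, 70 high, to be left; origin at centre of underside.
- mug: Loose white mug, 80 across plus handle at its +y, 90 high, to be left; origin at centre of underside.
- plate: Loose white plate, 150 across, 18 high, to be left; origin at centre of underside.
- bowl: Loose blue bowl, 130 across, 55 high, to be left; origin at centre of underside.
- spoon: Loose steel spoon lying flat, 160 long along its x, to be left; origin at the middle of its underside.
- oil: Loose green oil bottle, 60 across, 190 high, to be left; origin at centre of underside.

How it is judged:
On the way, in this order (a step that is already met when the one before it is completed fails the run):
1. the square-cornered slice is drawn up clear of the block, upright (z of square_slice in the frame of block above 0.065 m and angle between square_slice's own z axis and vertical below 0.5 rad), for 0.1 s.
2. the slice stands in a toaster slot on the raised shelf, let go, lever still up (x of square_slice in the frame of toaster between -0.035 and 0.035 m and y of square_slice in the frame of toaster between -0.06 and 0.06 m and z of square_slice in the frame of toaster between 0.085 and 0.115 m and contact force between the fingers and square_slice below 0.3 N and value of joint lever below 0.008 m), for 0.2 s.
3. the fingertips hold the lever at the third click, the slice down in the slot (value of joint lever above 0.04 m and z of square_slice in the frame of toaster below 0.075 m and contact force between the fingers and square_slice below 0.3 N and contact force between the fingers and lever above 3 N and x of square_slice in the frame of toaster between -0.035 and 0.035 m and y of square_slice in the frame of toaster between -0.06 and 0.06 m), for 0.3 s.
At the end, for the whole second after the job is handed in: Lever over 40 mm down, still, pressed by the fingers with over 3 N; the square slice let go, down in a toaster slot (lower edge under 75 mm above the table, within 35 mm of the slot middle lengthwise); the round-topped slice within 20 mm, each bystander within 30 mm of its start (all of step 3 and velocity of joint lever between -0.01 and 0.01 m/s and distance of domed_slice from where it was at the start of the episode below 0.02 m and distance of each of jam_jar, shaker, mug, plate, bowl, spoon, oil from where it was at the start of the episode below 0.03 m); the arm keeps its last pose, push and grip.
It fails at once if the round-topped slice is moved more than 20 mm (distance of domed_slice from where it was at the start of the episode above 0.02 m).
It fails at once if a bystander is moved more than 30 mm (distance of any of jam_jar, shaker, mug, plate, bowl, spoon, oil from where it was at the start of the episode above 0.03 m).
It also fails if it takes over 58 s, if anything falls off the work surface, if the arm or the gripper's body presses on something with over 40 N, if the wrist force passes 120 N, or if a joint passes its speed limit or range.

## Robot

A 6-joint arm with a two-finger parallel gripper is mounted at the origin on the work surface. World frame = base frame: x ahead of the robot, y to its left, z up, the work surface at z = 0. Lengths are in m, angles in rad, forces in N, time in s.
With the tool pointing down it reaches from about 0.35 to 0.975 m from the base axis. Payload 4.9 kg.
Tool frame: the origin (TCP) lies at the very end of the fingers, on their centre line; the grasp point (between the pads) lies 19 mm behind it; z points along the fingers, y is the line along which they close (so a half turn about z gives the same grasp; the last joint's range is limited). The gripper opens to 85 mm and grips with 20 to 120 N. Pads are 22 mm wide; open, the fingers measure 114 mm over their backs; the gripper's body (76 mm by 85 mm) begins 54 mm behind the grasp point. The pads swing forward as they close: fully open they stand 13 mm farther back than shut.
Start: joints at [1.161, 0.053, 1.613, -0, 1.476, -0.119], TCP at [0.179, 0.599, 0.231] pointing down, gripper open.
Joint ranges: [-3.01, 3.01], [-1.01, 2.22], [0.06, 2.58], [-1.02, 4.17], [0.09, 2.62], [-3.14, 3.14]. Speed limits (rad/s): [2.57, 2.57, 3.14, 3.14, 3.14, 3.14].

## Interface

Orientations are given as a unit quaternion [w, x, y, z].
In Python, from workcell import get_obs, imaging, workorder gives the robot as it stands.
- The arm moves only by the tool play_rows, never from a script. Its argument "increments" is a list of rows, each a list of 7 numbers: the turn, a rotation vector about the tool's x, y, z in rad, then the shift along the tool's x, y, z in mm, then the opening, from 0 (shut) to 1 (fully open). A call has 1 to 8 rows; each row shifts and turns the commanded pose from where the row before left it, along the tool's axes as they then stand; what a row does not reach is not made up. A row lasts 1/10 s, in which the tool goes at most 50 mm and 8.59 degrees, less where a joint would pass 70% of its speed; a pose out of reach is approached as far as the arm can. A call with a gripper value outside its range is refused whole. The fingers move at their own pace and stop on an object; "newtons" is the grip in N (left out, the last holds). Time passes only in rows, so rows that do not move let the fingers close. It gives the time, the measured TCP pose, the force, the opening and the grip force at its end, in the units of the state.
- get_obs(): the state, without advancing time (a new reading comes with each control period).
- imaging.capture(name): name is "side" or "top" or "wrist"; returns the picture (480x640x3 uint8, red, green, blue); there is no depth.
- imaging.get_calibration(name): a dict with "intrinsics" (3x3 intrinsics, pixels), "distortion" ([k1, k2, p1, p2, k3] as OpenCV has them; the pictures are not rectified), "view" (4x4, takes a point from world to camera coordinates); the wrist camera has in their place "T_tool_cam" (4x4, takes a point from camera to tool coordinates, whose origin is the TCP and whose axes are the flange's). Camera axes: x right, y up, looking along -z (the intrinsics and any distortion apply to the point x, -y, -z); pixel columns grow to the right and rows downward; lengths in m; the calibration is good to about 2 mm. A picture is of the moment at which its call begins: read the wrist's pose just before it. get_calibration takes no time and is no camera call.
- workorder.finish_job(): hands the job in; it is judged then, once.
The state is a dict: "time": time; "joints": joint angles; "qvel": joint speeds; "joint_efforts": joint torques, N m; "position": TCP position; "eef_rot": TCP orientation; "wrist_force": force on the tool from outside, world axes, zero at the start; "ft_torque": the same for the moment, N m; "grip_width": finger opening in m; "grasp_force": force on a finger pad.
Only numpy, scipy, OpenCV 4.12 (cv2) and the standard library are available. Lean on these libraries where they do the work, as an engineer would, in place of code of your own. Each camera call takes 0.05 s, during which the arm holds its last target. There are 200 camera calls.

## Working session

There is one attempt and no reset: what is moved stays moved. The work goes in short steps, Python scripts to look and compute and a tool call to move; the robot and the scene stay as the last step left them, time stands still between calls to the robot, and variables do not carry over. Pictures are saved under pics/ and viewed, at most 10 in all, crops included, and the job is handed in when it is done.

Besides the shell and the picture viewer there is one more tool, called by a JSON object that holds its "fn" and its "kwargs". play_rows: Moves the arm, as the interface text tells. Its arguments: {"type":"object","properties":{"increments":{"type":"array"},"newtons":{"type":"number"}},"required":["increments"]}

```bash
mkdir -p pics; python3 - <<'E'
from workcell import get_obs, imaging, workorder
import cv2
for n in ["side","top"]:
    cv2.imwrite(f"pics/{n}0.png",imaging.capture(n)[:,:,::-1])
    c=imaging.get_calibration(n);print(n,c)
print(imaging.get_calibration("wrist"));print(get_obs())
E
```

```text
side {'intrinsics': array([[524.06603094,   0.        , 323.02092482],
       [  0.        , 524.06603094, 237.03244731],
       [  0.        ,   0.        ,   1.        ]]), 'distortion': array([0.00154101, 0.        , 0.        , 0.        , 0.        ]), 'view': array([[ 0.76617477,  0.64256544, -0.00926717, -0.49155296],
       [-0.36192682,  0.44337651,  0.82001601,  0.09131275],
       [ 0.53102279, -0.62492154,  0.57226556, -1.61584754],
       [ 0.        ,  0.        ,  0.        ,  1.        ]])}
top {'intrinsics': array([[449.68223104,   0.        , 327.62731261],
       [  0.        , 449.68223104, 230.88284425],
       [  0.        ,   0.        ,   1.        ]]), 'distortion': array([-0.06619892,  0.        ,  0.        ,  0.        ,  0.        ]), 'view': array([[-1.41323870e-01, -9.89963337e-01, -3.94772880e-04,
         1.20858418e-01],
       [ 9.70148149e-01, -1.38574485e-01,  1.99021809e-01,
        -6.00429666e-01],
       [-1.97078999e-01,  2.77435441e-02,  9.79994982e-01,
        -9.26153903e-01],
       [ 0.00000000e+00,  0.00000000e+00,  0.00000000e+00,
    
[... 634 characters left out ...]
'time': 0.1, 'joints': array([ 1.16101062e+00,  5.32933554e-02,  1.61416311e+00, -5.46281828e-06,
        1.47602318e+00, -1.18950537e-01]), 'qvel': array([-0.00202435,  0.00011069, -0.00316718,  0.00156304, -0.00027218,
       -0.00028799]), 'joint_efforts': array([ 3.93420328e-05, -3.94901025e+01, -3.71364641e+01, -8.62948787e-05,
        3.95927054e-03,  1.40644948e-05]), 'position': array([0.17896188, 0.59823237, 0.23018058]), 'eef_rot': array([-2.43909975e-04,  1.44905295e-01,  9.89445079e-01, -9.11425433e-04]), 'wrist_force': array([ 0.21940599, -0.93892217, -0.03817692]), 'ft_torque': array([-0.01939095, -0.00449473, -0.01356596]), 'grasp_force': 0.0, 'grip_width': 0.0854865900076615}
```

View pics/top0.png

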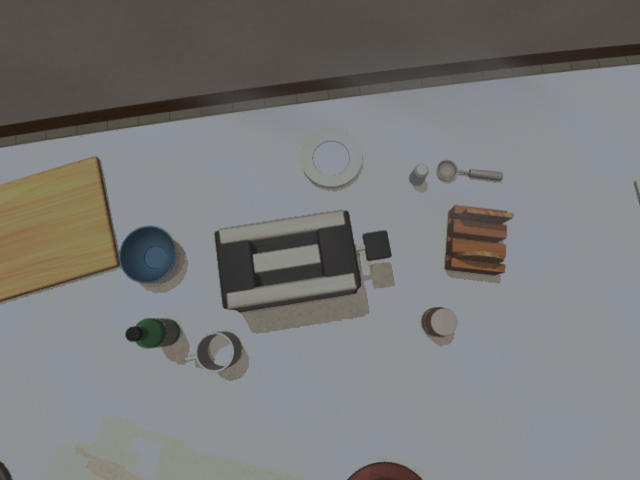

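View pics/side0.png

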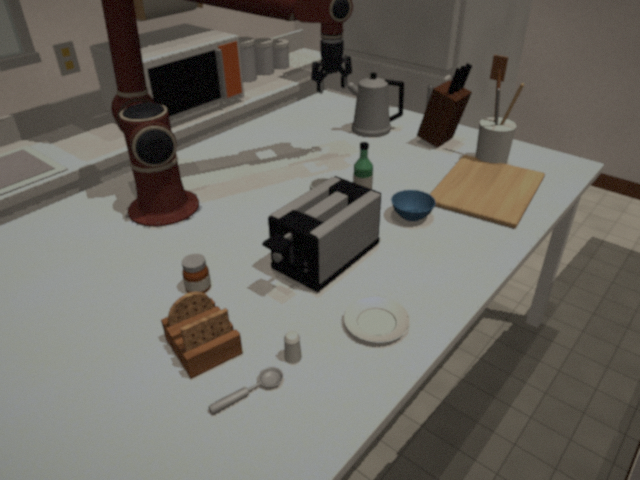

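The top view shows the toaster at about (288,260) with its lever paddle at (377,245), and the block at (477,240). The square slice is in the far slot at about (482,212) and the domed one in the near slot at about (475,255). The side view agrees: square towards the shaker, domed towards the jar.

```bash
python3 - <<'E'
import cv2,numpy as np
t=cv2.imread("pics/top0.png")
g=lambda a:np.clip(255*(a/255.)**.6,0,255).astype(np.uint8)
a=cv2.resize(g(t[195:285,435:525]),(540,540),interpolation=cv2.INTER_CUBIC)
cv2.imwrite("pics/tblock.png",a)
cv2.imwrite("pics/ttoast.png",cv2.resize(g(t[200:320,205:405]),(800,480),interpolation=cv2.INTER_CUBIC))
E
```

```text
(no output)
```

View pics/tblock.png

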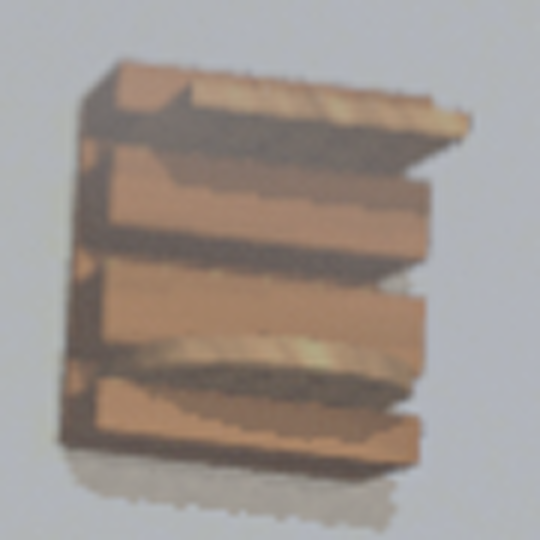

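View pics/ttoast.png

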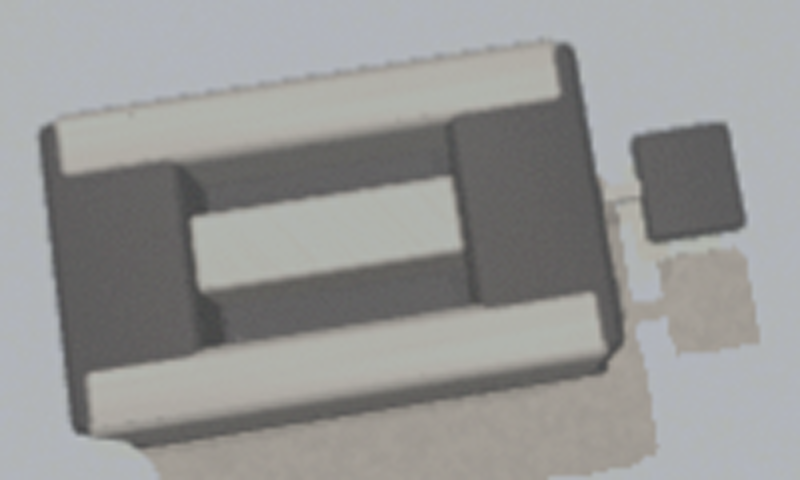

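The block crop shows the square slice's top edge from (190,94) to (469,125) and the block's top corners at (122,62), (432,97), (415,465) and (97,430). The toaster crop shows the centre strip's corners at (192,215), (452,177), (464,250) and (203,292), and the paddle's at (633,135), (728,123), (745,228) and (648,242).

```bash
cat > h.py <<'E'
import cv2,numpy as np
from workcell import get_obs, imaging
from scipy.spatial.transform import Rotation as R
def Tw(o):
    T=np.eye(4);q=o["eef_rot"];T[:3,:3]=R.from_quat([q[1],q[2],q[3],q[0]]).as_matrix();T[:3,3]=o["position"];return T
def back(name,px,z,o=None):
    c=imaging.get_calibration(name)
    M=np.linalg.inv(c["view"]) if "view" in c else Tw(o)@c["T_tool_cam"]
    u=cv2.undistortPoints(np.array(px,float).reshape(-1,1,2),c["intrinsics"],c["distortion"])[:,0]
    d=np.c_[u[:,0],-u[:,1],-np.ones(len(u))]@M[:3,:3].T
    p=M[:3,3]
    return p+d*((z-p[2])/d[:,2])[:,None]
E
python3 - <<'E'
from h import *
np.set_printoptions(precision=4,suppress=True)
B=lambda p:np.array(p)/6.+[435,195]
T=lambda p:np.array(p)/4.+[205,200]
def show(n,w):
    print(n,w[:,:2].tolist() and np.round(w[:,:2],4).tolist(),"mean",w.mean(0)[:2])
s=back("top",B([(190,94),(469,125)]),.117);show("slice",s);d=s[0]-s[1];print(np.linalg.norm(d),np.degrees(np.arctan2(d[1],d[0])))
b=back("top",B([(122,62),(432,97),(415,465),(97,430)]),.06);show("block",b);print(np.linalg.norm(b-np.roll(b,-1,0),axis=1))
t=back("top",T([(192,215),(452,177),(464,250),(203,292)]),.165);show("strip",t);print(np.linalg.norm(t-np.roll(t,-1,0),axis=1))
d=t[0]-t[1]+t[3]-t[2];print(np.degrees(np.arctan2(d[1],d[0])))
l=back("top",T([(633,135),(728,123),(745,228),(648,242)]),.15);show("lever",l);print(np.linalg.norm(l-np.roll(l,-1,0),axis=1))
for n,p,z in [("jar",[(445,320)],.085),("shaker",[(421,168)],.07),("mug",[(220,350)],.09),("plate",[(331,157)],.018)]: show(n,back("top",p,z))
o=get_obs();print(Tw(o))
E
```

```text
slice [[0.6017, -0.2585], [0.5769, -0.3546]] mean [ 0.5893 -0.3066]
0.0992317579549986 75.5224501902647
block [[0.6289, -0.2557], [0.5994, -0.3691], [0.4657, -0.3327], [0.4951, -0.2196]] mean [ 0.5473 -0.2943]
[0.1172 0.1386 0.1169 0.1385]
strip [[0.5661, 0.1875], [0.5668, 0.06], [0.5306, 0.0592], [0.5281, 0.1863]] mean [0.5479 0.1233]
[0.1275 0.0362 0.1272 0.038 ]
90.72611462035309
lever [[0.5777, -0.032], [0.577, -0.0799], [0.5238, -0.0794], [0.5237, -0.0309]] mean [ 0.5505 -0.0555]
[0.0479 0.0532 0.0484 0.054 ]
jar [[0.3859, -0.1784]] mean [ 0.3859 -0.1784]
shaker [[0.7225, -0.1928]] mean [ 0.7225 -0.1928]
mug [[0.3916, 0.2874]] mean [0.3916 0.2874]
plate [[0.796, 0.0004]] mean [0.796  0.0004]
[[-0.958   0.2868 -0.0007  0.179 ]
 [ 0.2868  0.958  -0.0017  0.5982]
 [ 0.0002 -0.0019 -1.      0.2302]
 [ 0.      0.      0.      1.    ]]
```

{"fn": "play_rows", "kwargs": {"increments": [[0, 0, 0.14, 0, 0, -9, 1], [0, 0, 0.14, 0, 0, -9, 1], [0, 0, 0.14, 0, 0, -9, 1], [0, 0, 0.14, 0, 0, -9, 1], [0, 0, 0.14, 0, 0, -9, 1], [0, 0, 0.14, 0, 0, -9, 1], [0, 0, 0.14, 0, 0, -9, 1], [0, 0, 0.14, 0, 0, -9, 1]]}}

```text
time: 0.9
position: [0.1791, 0.5984, 0.3029]
eef_rot: [0.0, 0.651, 0.759, -0.001]
wrist_force: [-0.7, 0.7, 0.6]
grip_width: 0.0853
grasp_force: 0.0
```

{"fn": "play_rows", "kwargs": {"increments": [[0, 0, 0.138, 0, 0, 0, 1], [0, 0, 0.138, 0, 0, 0, 1], [0, 0, 0.138, 0, 0, 0, 1], [0, 0, 0, -32, 26, 0, 1], [0, 0, 0, -32, 26, 0, 1], [0, 0, 0, -32, 26, 0, 1], [0, 0, 0, -32, 26, 0, 1], [0, 0, 0, -32, 26, 0, 1]]}}

```text
time: 1.7
position: [0.265, 0.4096, 0.3027]
eef_rot: [0.0, 0.791, 0.612, -0.0]
wrist_force: [0.6, 0.7, -1.5]
grip_width: 0.0858
grasp_force: 0.0
```

{"fn": "play_rows", "kwargs": {"increments": [[0, 0, 0, -32, 26, 0, 1], [0, 0, 0, -32, 26, 0, 1], [0, 0, 0, -32, 26, 0, 1], [0, 0, 0, -32, 26, 0, 1], [0, 0, 0, -32, 26, 0, 1], [0, 0, 0, -32, 26, 0, 1], [0, 0, 0, -32, 26, 0, 1], [0, 0, 0, -32, 26, 0, 1]]}}

```text
time: 2.5
position: [0.4019, 0.1095, 0.303]
eef_rot: [-0.0, 0.791, 0.612, 0.0]
wrist_force: [0.8, 0.7, -0.3]
grip_width: 0.0854
grasp_force: 0.0
```

{"fn": "play_rows", "kwargs": {"increments": [[0, 0, 0, -32, 26, 0, 1], [0, 0, 0, -32, 26, 0, 1], [0, 0, 0, -32, 26, 0, 1], [0, 0, 0, -32, 26, 0, 1], [0, 0, 0, -32, 26, 0, 1], [0, 0, 0, -32, 26, 0, 1], [0, 0, 0, -32, 26, 0, 1], [0, 0, 0, -32, 26, 0, 1]]}}

```text
time: 3.3
position: [0.539, -0.1905, 0.3026]
eef_rot: [-0.0, 0.791, 0.612, -0.0]
wrist_force: [0.1, 0.6, -0.1]
grip_width: 0.0852
grasp_force: 0.0
```

{"fn": "play_rows", "kwargs": {"increments": [[0, 0, 0, -33, 26, 0, 1], [0, 0, 0, -33, 26, 0, 1], [0, 0, 0, -33, 26, 0, 1], [0, 0, 0, 0, 0, 40, 1], [0, 0, 0, 0, 0, 40, 1], [0, 0, 0, 0, 0, 0, 1]]}}

```text
time: 3.9
position: [0.5859, -0.3024, 0.2144]
eef_rot: [-0.007, 0.791, 0.612, -0.002]
wrist_force: [-0.4, 0.3, -1.3]
grip_width: 0.0851
grasp_force: 0.0
```

```bash
python3 - <<'E'
from h import *
o=get_obs();print(o["position"],o["eef_rot"])
im=imaging.capture("wrist")[:,:,::-1]
cv2.imwrite("pics/w1.png",np.clip(255*(im/255.)**.6,0,255).astype(np.uint8))
E
```

```text
[ 0.58587758 -0.30243349  0.21444586] [-0.00697023  0.79114026  0.61159062 -0.00232759]
```

View pics/w1.png

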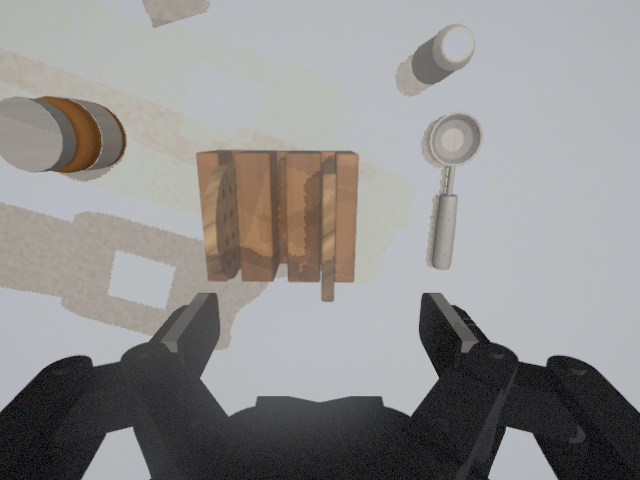

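The wrist view shows the slice's top edge running from about (329,157) to (328,300), slightly right of the finger centre at column 320. The domed slice is on the left at (218,220).

```bash
python3 - <<'E'
from h import *
o=get_obs();print(o["position"],o["eef_rot"])
w=back("wrist",[(329,157),(328,299)],.117,o);print(w,w.mean(0),np.linalg.norm(w[0]-w[1]))
d=w[0]-w[1];print(np.degrees(np.arctan2(d[1],d[0])))
T=np.linalg.inv(Tw(o));print(w@T[:3,:3].T+T[:3,3])
E
```

```text
[ 0.58735948 -0.30308074  0.21864814] [-0.00422736  0.7910316   0.61175905 -0.001413  ]
[[ 0.60825225 -0.24951192  0.117     ]
 [ 0.58069662 -0.3555775   0.117     ]] [ 0.59447443 -0.30254471  0.117     ] 0.10958658109931788
75.4366241234951
[[ 0.05680273  0.00760545  0.10175499]
 [-0.05278337  0.00760819  0.10143312]]
```

{"fn": "play_rows", "kwargs": {"increments": [[0, 0, 0, 2, 3, 30, 1], [0, 0, 0, 0, 0, 30, 1], [0, 0, 0, 0, 0, 0, 1], [0, 0, 0, 0, 0, 0, 1], [0, 0, 0, 0, 0, 0, 1], [0, 0, 0, 0, 0, 0, 1], [0, 0, 0, 0, 0, 0, 1]]}}

```text
time: 4.65
position: [0.5936, -0.3036, 0.1654]
eef_rot: [0.001, 0.791, 0.612, 0.0]
wrist_force: [-0.6, -0.2, -1.0]
grip_width: 0.0857
grasp_force: 0.0
```

```bash
python3 - <<'E'
from h import *
o=get_obs();print(o["position"],o["eef_rot"])
im=imaging.capture("wrist")[:,:,::-1]
cv2.imwrite("pics/w2.png",cv2.resize(np.clip(255*(im/255.)**.6,0,255).astype(np.uint8)[140:380,180:480],(750,600)))
E
```

```text
[ 0.59360399 -0.3036292   0.16535134] [1.40544507e-03 7.90953082e-01 6.11875011e-01 4.65962914e-04]
```

View pics/w2.png

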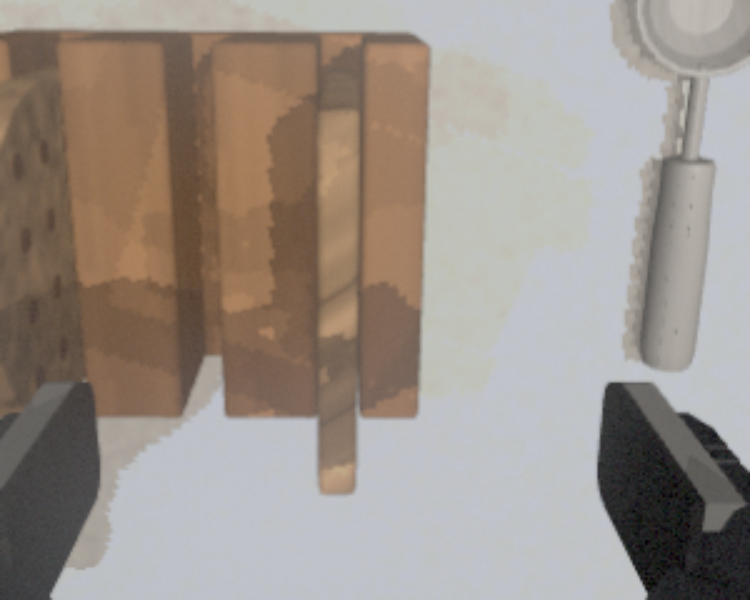

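The crop shows the slice's top edge from (340,107) to (337,493), with the fingers on either side at columns 95 and 605.

```bash
python3 - <<'E'
from h import *
o=get_obs();print(o["position"],o["eef_rot"],o["time"])
w=back("wrist",np.array([(340,107),(337,490)])/2.5+[180,140],.117,o);print(w,w.mean(0),np.linalg.norm(w[0]-w[1]))
T=np.linalg.inv(Tw(o));print(w@T[:3,:3].T+T[:3,3])
E
```

```text
[ 0.59337268 -0.30349573  0.16480093] [9.94663144e-04 7.90970961e-01 6.11852791e-01 3.34720633e-04] 4.7
[[ 0.60403222 -0.25855504  0.117     ]
 [ 0.578459   -0.35263422  0.117     ]] [ 0.59124561 -0.30559463  0.117     ] 0.0974929800962401
[[ 0.04621014 -0.00106952  0.04776714]
 [-0.05127646 -0.00218292  0.04783197]]
```

{"fn": "play_rows", "kwargs": {"increments": [[0, 0, 0, -2, -2, 30, 1], [0, 0, 0, 0, 0, 30, 1], [0, 0, 0, 0, 0, 20, 1], [0, 0, 0, 0, 0, 0, 1], [0, 0, 0, 0, 0, 0, 1], [0, 0, 0, 0, 0, 0, 0.5], [0, 0, 0, 0, 0, 0, 0.2], [0, 0, 0, 0, 0, 0, 0]], "newtons": 40}}

```text
time: 5.5
position: [0.5912, -0.305, 0.0849]
eef_rot: [0.001, 0.791, 0.612, 0.0]
wrist_force: [-0.0, -1.0, 0.0]
grip_width: 0.0437
grasp_force: 0.0
```

{"fn": "play_rows", "kwargs": {"increments": [[0, 0, 0, 0, 0, 0, 0], [0, 0, 0, 0, 0, 0, 0], [0, 0, 0, 0, 0, 0, 0], [0, 0, 0, 0, 0, 0, 0], [0, 0, 0, 0, 0, 0, 0]]}}

```text
time: 6.0
position: [0.5906, -0.3047, 0.0837]
eef_rot: [0.0, 0.791, 0.612, 0.0]
wrist_force: [1.0, -0.6, 2.2]
grip_width: 0.0096
grasp_force: 40.1
```

{"fn": "play_rows", "kwargs": {"increments": [[0, 0, 0, 0, 0, -10, 0], [0, 0, 0, 0, 0, -20, 0], [0, 0, 0, 0, 0, -25, 0], [0, 0, 0, 0, 0, -30, 0], [0, 0, 0, 0, 0, -35, 0], [0, 0, 0, 0, 0, -35, 0], [0, 0, 0, 0, 0, -35, 0], [0, 0, 0, 0, 0, -10, 0]]}}

```text
time: 6.8
position: [0.5918, -0.3054, 0.2893]
eef_rot: [0.004, 0.791, 0.612, 0.001]
wrist_force: [0.8, -0.1, 0.0]
grip_width: 0.0094
grasp_force: 39.9
```

{"fn": "play_rows", "kwargs": {"increments": [[0, 0, -0.089, 0, 0, 0, 0], [0, 0, -0.089, 0, 0, 0, 0], [0, 0, -0.089, 0, 0, 0, 0], [0, 0, 0, 20, 0, 0, 0], [0, 0, 0, 35, -1, 0, 0], [0, 0, 0, 40, -1, 0, 0], [0, 0, 0, 40, -1, 0, 0], [0, 0, 0, 40, -1, 0, 0]]}}

```text
time: 7.6
position: [0.5832, -0.127, 0.282]
eef_rot: [-0.001, 0.703, 0.711, -0.0]
wrist_force: [0.2, 0.4, -1.0]
grip_width: 0.0095
grasp_force: 39.8
```

{"fn": "play_rows", "kwargs": {"increments": [[0, 0, 0, 40, -1, 0, 0], [0, 0, 0, 40, -1, 0, 0], [0, 0, 0, 40, 0, 0, 0], [0, 0, 0, 40, 0, 0, 0], [0, 0, 0, 40, 0, 0, 0], [0, 0, 0, 34, 0, 0, 0], [0, 0, 0, 20, 0, 0, 0], [0, 0, 0, 0, 0, 0, 0]]}}

```text
time: 8.4
position: [0.5774, 0.1276, 0.2821]
eef_rot: [-0.001, 0.701, 0.713, -0.0]
wrist_force: [0.7, -0.2, -0.7]
grip_width: 0.0094
grasp_force: 39.8
```

{"fn": "play_rows", "kwargs": {"increments": [[0, 0, 0, 0, 0, 0, 0], [0, 0, 0, 0, 0, 0, 0], [0, 0, 0, 0, 0, 0, 0], [0, 0, 0, 0, 0, 0, 0]]}}

```text
time: 8.8
position: [0.5789, 0.1235, 0.2833]
eef_rot: [0.0, 0.703, 0.711, -0.0]
wrist_force: [-0.2, -0.2, -0.8]
grip_width: 0.0097
grasp_force: 39.8
```

```bash
python3 - <<'E'
from h import *
o=get_obs();print(o["position"],o["eef_rot"],o["time"])
im=imaging.capture("wrist")[:,:,::-1]
cv2.imwrite("pics/w3.png",np.clip(255*(im/255.)**.6,0,255).astype(np.uint8))
E
```

```text
[0.57887311 0.12350007 0.2832848 ] [ 2.82900261e-06  7.03041565e-01  7.11148758e-01 -3.11259619e-05] 8.8
```

View pics/w3.png

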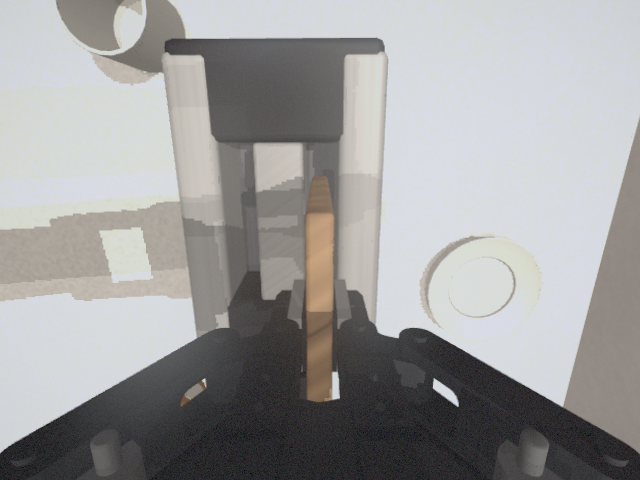

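The slice hangs straight in the grip, its top edge at column 320. The strip's far corners are at (254,142) and (304,142), and the right steel rail's inner edge is at (342,139).

```bash
python3 - <<'E'
from h import *
o=get_obs();T=np.linalg.inv(Tw(o))
w=back("wrist",[(215,139),(254,142),(304,142),(342,139)],.165,o);print(w,"\n",w@T[:3,:3].T+T[:3,3])
print(back("wrist",[(307,211),(333,211),(307,400),(332,400)],o["position"][2]+.032,o)@T[:3,:3].T+T[:3,3])
E
```

```text
[[0.50216837 0.19121749 0.165     ]
 [0.53070888 0.18944271 0.165     ]
 [0.5675752  0.18986147 0.165     ]
 [0.59554446 0.19228117 0.165     ]] 
 [[ 0.06852035 -0.07593705  0.11830916]
 [ 0.06641473 -0.04741905  0.11830895]
 [ 0.06640597 -0.01055034  0.11830862]
 [ 0.06850119  0.01744509  0.11830833]]
[[ 0.04768266 -0.00345588 -0.03200089]
 [ 0.04767368  0.00512608 -0.03200096]
 [-0.02812135 -0.00428523 -0.03199942]
 [-0.02813211  0.00552574 -0.03199951]]
```

{"fn": "play_rows", "kwargs": {"increments": [[0, 0, 0, 0.5, 2.5, 20, 0], [0, 0, 0, 0, 0, 20, 0], [0, 0, 0, 0, 0, 20, 0], [0, 0, 0, 0, 0, 20, 0], [0, 0, 0, 0, 0, 20, 0], [0, 0, 0, 0, 0, 7, 0], [0, 0, 0, 0, 0, 0, 0], [0, 0, 0, 0, 0, 0, 0]]}}

```text
time: 9.65
position: [0.5819, 0.1247, 0.1774]
eef_rot: [0.0, 0.703, 0.712, 0.001]
wrist_force: [0.1, -0.8, -0.6]
grip_width: 0.0093
grasp_force: 39.8
```

{"fn": "play_rows", "kwargs": {"increments": [[0, 0, 0, 0, 0, 0, 0], [0, 0, 0, 0, 0, 1, 0], [0, 0, 0, 0, 0, 1, 0], [0, 0, 0, 0, 0, 0, 0], [0, 0, 0, 0, 0, 0, 0]]}}

```text
time: 10.15
position: [0.5813, 0.1249, 0.1744]
eef_rot: [0.0, 0.702, 0.712, 0.0]
wrist_force: [0.0, 0.9, -0.8]
grip_width: 0.0094
grasp_force: 39.8
```

{"fn": "play_rows", "kwargs": {"increments": [[0, 0, 0, 0, 0, 1, 0], [0, 0, 0, 0, 0, 1, 0], [0, 0, 0, 0, 0, 0, 0], [0, 0, 0, 0, 0, 0, 0.2], [0, 0, 0, 0, 0, 0, 0.35], [0, 0, 0, 0, 0, 0, 0.6], [0, 0, 0, 0, 0, 0, 0.6], [0, 0, 0, 0, 0, 0, 0.6]]}}

```text
time: 10.95
position: [0.5814, 0.1249, 0.1724]
eef_rot: [0.0, 0.702, 0.712, 0.0]
wrist_force: [0.4, -0.5, 0.4]
grip_width: 0.0509
grasp_force: 0.0
```

{"fn": "play_rows", "kwargs": {"increments": [[0, 0, 0, 0, 0, -20, 0.6], [0, 0, 0, 0, 0, -30, 0.6], [0, 0, 0, 0, 0, -30, 0.6], [0, 0, 0, 0, 0, 0, 0.6], [0, 0, 0, 0, 0, 0, 0.6], [0, 0, 0, 0, 0, 0, 0.6]]}}

```text
time: 11.55
position: [0.5806, 0.1248, 0.2506]
eef_rot: [-0.001, 0.703, 0.712, -0.001]
wrist_force: [-0.5, 0.6, -0.3]
grip_width: 0.0514
grasp_force: 0.0
```

```bash
python3 - <<'E'
from h import *
o=get_obs();print(o["position"],o["eef_rot"],o["time"])
im=imaging.capture("wrist")[:,:,::-1];s=imaging.capture("side")[120:320,200:440,::-1]
f=lambda im:np.clip(255*(im/255.)**.6,0,255).astype(np.uint8)
cv2.imwrite("pics/w4.png",np.hstack([cv2.resize(f(im),(400,300)),cv2.resize(f(s),(360,300))]))
E
```

```text
[0.58060789 0.12475332 0.25063064] [-0.00078571  0.70252079  0.71166217 -0.00094174] 11.55
```

View pics/w4.png

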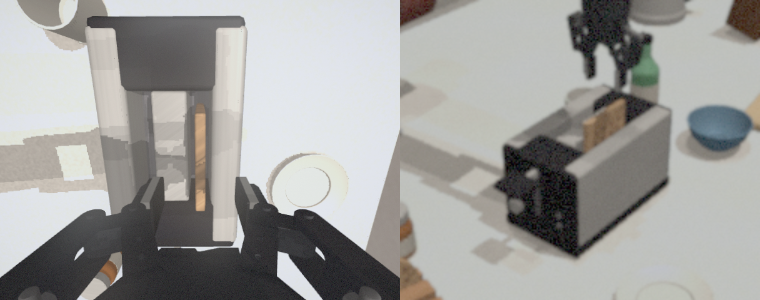

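The slice stands upright in the far (right) slot at about (200,160), proud of the top, and the lever is still up. Next is the lever.

{"fn": "play_rows", "kwargs": {"increments": [[0, 0, 0, -20, -4, 0, 0.3], [0, 0, 0, -38, -7, 0, 0], [0, 0, 0, -38, -7, 0, 0], [0, 0, 0, -38, -7, 0, 0], [0, 0, 0, -30, -5, 0, 0], [0, 0, 0, -20, -3, 0, 0], [0, 0, 0, 0, 0, 0, 0], [0, 0, 0, 0, 0, 0, 0]]}}

```text
time: 12.45
position: [0.5503, -0.0594, 0.2512]
eef_rot: [-0.001, 0.703, 0.711, -0.0]
wrist_force: [-0.2, -0.1, 0.1]
grip_width: 0.0001
grasp_force: 0.0
```

{"fn": "play_rows", "kwargs": {"increments": [[0, 0, 0, 0, 0, 30, 0], [0, 0, 0, 0, 0, 30, 0], [0, 0, 0, 0, 0, 25, 0], [0, 0, 0, 0, 0, 8, 0], [0, 0, 0, 0, 0, 0, 0], [0, 0, 0, 0, 0, 0, 0], [0, 0, 0, 0, 0, 0, 0]]}}

```text
time: 13.15
position: [0.552, -0.0596, 0.1614]
eef_rot: [0.001, 0.702, 0.712, 0.001]
wrist_force: [-0.5, 0.2, 0.7]
grip_width: 0.0003
grasp_force: 0.0
```

{"fn": "play_rows", "kwargs": {"increments": [[0, 0, 0, 0, 0, 6, 0], [0, 0, 0, 0, 0, 6, 0], [0, 0, 0, 0, 0, 6, 0], [0, 0, 0, 0, 0, 6, 0], [0, 0, 0, 0, 0, 6, 0], [0, 0, 0, 0, 0, 6, 0], [0, 0, 0, 0, 0, 6, 0], [0, 0, 0, 0, 0, 6, 0]]}}

```text
time: 13.95
position: [0.5517, -0.0599, 0.1134]
eef_rot: [0.001, 0.703, 0.712, 0.001]
wrist_force: [-2.5, 0.6, 9.9]
grip_width: -0.0002
grasp_force: 4.5
```

{"fn": "play_rows", "kwargs": {"increments": [[0, 0, 0, 0, 0, 0, 0], [0, 0, 0, 0, 0, 0, 0], [0, 0, 0, 0, 0, 0, 0], [0, 0, 0, 0, 0, 0, 0], [0, 0, 0, 0, 0, 0, 0]]}}

```text
time: 14.45
position: [0.5516, -0.0598, 0.1123]
eef_rot: [0.001, 0.703, 0.712, 0.001]
wrist_force: [0.1, -0.1, 5.0]
grip_width: -0.0002
grasp_force: 2.7
```

{"fn": "play_rows", "kwargs": {"increments": [[0, 0, 0, 0, 0, 2, 0], [0, 0, 0, 0, 0, 2, 0], [0, 0, 0, 0, 0, 2, 0], [0, 0, 0, 0, 0, 1, 0], [0, 0, 0, 0, 0, 0, 0], [0, 0, 0, 0, 0, 0, 0], [0, 0, 0, 0, 0, 0, 0], [0, 0, 0, 0, 0, 0, 0]]}}

```text
time: 15.25
position: [0.5516, -0.0598, 0.1054]
eef_rot: [0.001, 0.703, 0.712, 0.001]
wrist_force: [0.3, -0.2, 6.5]
grip_width: -0.0002
grasp_force: 2.9
```

{"fn": "play_rows", "kwargs": {"increments": [[0, 0, 0, 0, 0, 0.5, 0], [0, 0, 0, 0, 0, 0, 0], [0, 0, 0, 0, 0, 0, 0], [0, 0, 0, 0, 0, 0, 0], [0, 0, 0, 0, 0, 0, 0], [0, 0, 0, 0, 0, 0, 0]]}}

```text
time: 15.85
position: [0.5516, -0.0598, 0.1051]
eef_rot: [0.001, 0.703, 0.712, 0.001]
wrist_force: [-0.5, 0.3, 7.5]
grip_width: -0.0
grasp_force: 3.4
```

```bash
python3 - <<'E'
from h import *
o=get_obs();print(o["position"],o["wrist_force"],o["time"])
f=lambda im:np.clip(255*(im/255.)**.6,0,255).astype(np.uint8)
s=f(imaging.capture("side")[120:320,200:440,::-1]);t=f(imaging.capture("top")[190:330,205:405,::-1])
cv2.imwrite("pics/w5.png",np.hstack([cv2.resize(s,(360,300)),cv2.resize(t,(430,300))]))
E
```

```text
[ 0.55164319 -0.05983487  0.10514612] [-0.49994353  0.2864421   7.51508968] 15.85
```

View pics/w5.png

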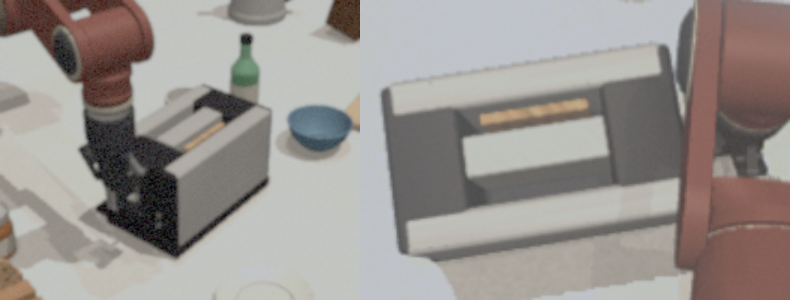

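The slice has gone down into the slot and sits just below the toaster top, at (205,135) in the side crop. The lever is held about 45 mm down with about 7 N. I'm handing in.

```bash
python3 -c "
from workcell import workorder
print(workorder.finish_job())"
```

```text
the job is handed in; nothing more can be done
None
```

The job is handed in (verdict not shown): the square slice is down in the toaster's right slot, and the fingertips hold the lever about 45 mm down with about 7 N; I left the domed slice and the other objects alone but did not re-measure them.

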